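# Make up two table sets for the dining room

## Task

Make up the two table sets from the stock in the middle. In the tray with three compartments put the amber sauce bottle in the compartment next to the tray's carrying ear, the cup without a handle in the middle one and the salt shaker in the one farthest from the ear; in the tray with two compartments put the square toothpick box next to the ear and the lidded pot in the other. Stand each thing upright on its compartment's floor, do not tip or drop anything, and leave the mug and the two little dishes where they are.

Things in the scene. Friction and masses are not known exactly. Their poses are not given: they have to be found in the camera images.
- tray_three: Fixed wooden tray, three compartments in a row along x, turned up to 0.4 rad from ear towards robot. 275 x 95 mm without the ear; floor and walls 5 mm thick, wall tops 18 mm above the table; compartments 85 x 85 mm inside. Carrying ear (flat loop, 38 mm) at the -x end. Origin: centre of underside, on the table; z up. Compartment centres at y = 0, x = -90 (ear end), 0, +90 mm.
- tray_two: Fixed wooden tray, two compartments in a row along x, turned any way. 185 x 95 mm without the ear; floor and walls 5 mm thick, wall tops 18 mm above the table; compartments 85 x 85 mm inside. Carrying ear (flat loop, 38 mm) at the -x end. Origin: centre of underside, on the table; z up. Compartment centres at y = 0, x = -45 (ear end), +45 mm.
- cup_mid (a point): Tea cup: plain white ceramic cup without a handle, open on top, straight-sided, 60 mm diameter, 80 mm tall, wall 4 mm, about 180 g. Point: on its axis half-way up (40 mm above its foot); z up. Loose, upright.
- bottle_mid (a point): Sauce bottle: the tallest thing in the stock, amber glass with a black cap, 105 mm tall; body a 48 mm diameter cylinder up to 66 mm, narrowing above to the 27 mm cap at 84 to 105 mm; about 160 g. Point: on its axis 52.5 mm above its foot; z up. Loose, upright.
- shaker_mid (a point): Salt shaker: slim clear glass with a domed steel cap, 78 mm tall, 40 mm diameter at the foot narrowing to 36 mm at 56 mm, the cap 39 mm across and 22 mm tall; about 110 g. Point: on its axis 39 mm above its foot; z up. Loose, upright.
- pickbox_mid (a point): Toothpick box: square upright box of pale wood, 44 x 44 mm, 72 mm tall, its top 12 mm (the lid, fixed on) 46 x 46 mm; about 120 g. Point: its centre, 36 mm above its underside; x and y square to its sides, z up. Loose, upright, turned by up to 0.6 rad.
- pot_mid (a point): Lidded pot: squat white ceramic pot, 62 mm diameter from 12 to 46 mm above its foot, with a dark wooden lid (fixed on) 64 mm across and a small knob (16 mm diameter) on top, 66 mm tall with the knob; about 200 g. Point: on its axis 33 mm above its foot; z up. Loose, upright.
- mug_mid (a point): Mug, to be left alone: white ceramic with a handle at one side (+y of the mug), 68 mm diameter, 85 mm tall, standing among the stock. Point: on its axis 42.5 mm above its foot; z up. Loose.
- dish_near_mid (a point): Small white sauce dish, to be left alone: 62 mm diameter, 16 mm tall, lying among the stock, the nearer to the robot of the two dishes. Point: on its axis, 8 mm above the table. Loose.
- dish_far_mid (a point): Small white sauce dish like the other, to be left alone, the one farther from the robot. Point: on its axis, 8 mm above the table. Loose.

How it is judged:
By the outcome, as a careful person would: the job done as asked, in the order asked, and still so for the second after the job is handed in, with the robot touching nothing.
It also fails if it takes over 128 s, if anything falls off the work surface, if the arm or the gripper's body presses on something with over 40 N, if the wrist force passes 120 N, or if a joint passes its speed limit or range.

## Robot

A 6-joint arm with a two-finger parallel gripper is mounted at the origin on the work surface. World frame = base frame: x ahead of the robot, y to its left, z up, the work surface at z = 0. Lengths are in m, angles in rad, forces in N, time in s.
With the tool pointing down it reaches from about 0.4 to 0.825 m from the base axis. Payload 7 kg.
Tool frame: the origin (TCP) lies midway between the tips of the shut fingers; the grasp point (between the pads) lies 19 mm behind it; z points along the fingers, y is the direction in which the jaws open and shut (so a half turn about z gives the same grasp; the last joint's range is limited). The gripper opens to 88 mm and grips with 3 to 60 N. Pads are 19 mm wide; open, the fingers measure 130 mm over their backs; the gripper's body (78 mm by 193 mm) begins 47 mm behind the grasp point.
Start: joints at [1.604, 0.359, 0.012, 0, -1.224, -0.288], TCP at [0.17, 0.653, 0.227] pointing down, gripper open.
Joint ranges: [-3.07, 3.07], [-1.43, 2.12], [-1.02, 1.25], [-3.03, 1.67], [-3.05, -0], [-3.03, 3.03]. Speed limits (rad/s): [2.39, 2.39, 3.01, 3.14, 3.14, 3.14].

## Interface

Orientations are given as a unit quaternion [w, x, y, z].
In Python, from rig import r gives the robot as it stands.
- The arm moves only by the tool play_rows, never from a script. Its argument "rows" is one flat list of numbers, 5 for each row, row after row: the shift along the tool's x, y, z in cm, then the turn about the tool's z in rad, then the opening, from 0 (shut) to 1 (fully open). In form: [tx, ty, tz, turn, gripper, tx, ty, tz, turn, gripper, ...]. A call has 1 to 20 rows; each row is the pose to reach, as a shift and turn from the pose commanded when the call began, along the tool's axes at that moment; what a row does not reach only later rows make up. A row lasts 1/8 s, in which the tool goes at most 62.5 mm and 10.7 degrees, less where a joint would pass 70% of its speed; a pose out of reach is approached as far as the arm can. A call with a gripper value outside its range is refused whole. The fingers move at their own pace and stop on an object; "newtons" is the grip in N (left out, the last holds). Time passes only in rows, so rows that repeat a pose let the fingers close. It gives the time, the measured TCP pose, the force and the opening at its end, in the units of the state.
- r.get_state(): the state, without advancing time (a new reading comes with each control period).
- r.get_image(name): name is "scene" or "top" or "wrist"; returns the picture (384x512x3 uint8, red, green, blue); there is no depth.
- r.get_calibration(name): a dict with "intrinsics" (3x3 intrinsics, pixels), "R" (3x3) and "t" (3): a world point X has camera coordinates R X + t. Camera axes: x right, y down, z forward; pixel columns grow to the right and rows downward; lengths in m; the calibration is good to about 2 mm. The wrist camera is an equidistant fisheye: a pixel r from the principal point sees the ray r / f radians off the axis. A picture is of the moment at which its call begins: read the wrist's pose just before it. get_calibration takes no time and is no camera call; for the wrist camera it gives the pose at the moment of the call.
- r.job_done(): hands the job in, once; it reports no verdict.
Trained networks look in the newest picture that a camera, given by its name, has taken for a name from the list of things; names that differ only in an ending like _2 or _b are one class to them, and where a whole thing is asked for, a point or a joint stands for the part that bears it (a point fixed in the world has none). Each returns a list of dicts, best first, with "conf" (0 to 1); they miss things now and then, are a little off and sometimes report something else, mostly with a low value. They report only what shows in the picture. A call takes as long as a camera call.
- r.recognise(camera, target): "at" ([x, y, z] in m, in world coordinates, good to about 4 mm: the middle of the surface that is visible of it).
- r.cut_out(camera, target): "region" (384x512 bool, what is visible of it).
- r.pinpoint(camera, target): "at" ([x, y, z] in m, in world coordinates, good to about 4 mm: a listed point, or the origin of a listed thing).
The state is a dict: "time": time; "qpos": joint angles; "joint_vel": joint speeds; "joint_torque": joint torques, N m; "ee_pos": TCP position; "orientation": TCP orientation; "force": force on the tool from outside, world axes, zero at the start; "torque": the same for the moment, N m; "finger_gap": opening from 0.0 (shut) to 1.0 (fully open).
Only numpy, scipy, OpenCV 4.12 (cv2) and the standard library are available. Lean on these libraries where they do the work, as an engineer would, in place of code of your own. Each camera call takes 0.05 s, during which the arm holds its last target.

## Working session

There is one attempt and no reset: what is moved stays moved. The work goes in short steps, Python scripts to look and compute and a tool call to move; the robot and the scene stay as the last step left them, time stands still between calls to the robot, and variables do not carry over. Pictures are saved under pics/ and viewed, and the job is handed in when it is done.

Besides the shell and the picture viewer there is one more tool, called after "Call:" by a JSON object that holds its "method" and its "body". play_rows: Moves the arm, as the interface text tells. Its arguments: {"type":"object","properties":{"rows":{"type":"array","items":{"type":"number"}},"newtons":{"type":"number"}},"required":["rows"]}

```bash
ls; mkdir -p pics; python3 - <<'E'
from rig import r
import cv2, numpy as np
s=r.get_state(); print(s)
for n in ["scene","top","wrist"]:
    im=r.get_image(n); cv2.imwrite(f"pics/{n}0.png",im[:,:,::-1])
    c=r.get_calibration(n); print(n,c)
for n in ["cup_mid","bottle_mid","shaker_mid","pickbox_mid","pot_mid","mug_mid","dish_near_mid","dish_far_mid","tray_three","tray_two"]:
    for cam in ["top","scene"]:
        print(n,cam,[(np.round(d["at"],3).tolist(),round(d["conf"],2)) for d in r.pinpoint(cam,n)[:3]])
print(r.get_state()["time"])
E
```

```text
pics
{'time': 0.0, 'qpos': array([ 1.60411277e+00,  3.59405370e-01,  1.10742377e-02, -3.57183732e-04,
       -1.22407043e+00, -2.88090814e-01]), 'joint_vel': array([ 9.15606536e-04,  5.26607505e-04, -2.01747083e-03,  9.57281601e-04,
       -5.47329613e-05,  3.31936591e-04]), 'joint_torque': array([ 3.16430132e-04, -5.82714593e+01,  2.93050826e+01,  6.99717432e+00,
        7.11073910e-03, -1.48600216e-04]), 'ee_pos': array([0.17002417, 0.65274679, 0.22561614]), 'orientation': array([ 8.19146722e-04,  9.91889156e-01, -1.27103222e-01, -3.73220916e-05]), 'force': array([-0.28801933, -0.08918009,  0.59017841]), 'torque': array([ 0.03616572, -0.04345977,  0.0042342 ]), 'finger_gap': 1.0007336126423492}
scene {'intrinsics': array([[419.42621585,   0.        , 262.4306739 ],
       [  0.        , 419.42621585, 192.46253995],
       [  0.        ,   0.        ,   1.        ]]), 'R': array([[ 0.42081915,  0.90709388, -0.00958823],
       [ 0.77512488, -0.36504691, -0.51567642],
       [-0.47126708,  0.20957444, -0.85672977]]), 't': array([-0.24344469, -0.42535498,  1.2670676 ])}
top {'intrinsi
[... 1042 characters left out ...]
62)]
shaker_mid scene [([0.444, 0.083, 0.036], 0.87)]
pickbox_mid top [([0.673, -0.062, 0.042], 0.87)]
pickbox_mid scene [([0.673, -0.066, 0.036], 0.89)]
pot_mid top [([0.674, 0.094, 0.035], 0.78)]
pot_mid scene [([0.673, 0.092, 0.031], 0.55)]
mug_mid top [([0.562, 0.094, 0.043], 0.6), ([0.454, -0.081, 0.051], 0.5)]
mug_mid scene [([0.56, 0.089, 0.042], 0.7)]
dish_near_mid top [([0.514, 0.01, 0.005], 0.65)]
dish_near_mid scene [([0.518, 0.013, 0.008], 0.75)]
dish_far_mid top [([0.633, 0.003, 0.008], 0.89)]
dish_far_mid scene [([0.637, 0.002, 0.009], 0.74)]
tray_three top [([0.489, 0.287, -0.002], 0.65)]
tray_three scene []
tray_two top []
tray_two scene [([0.478, -0.325, -0.001], 0.71)]
1.15
```

View pics/top0.png

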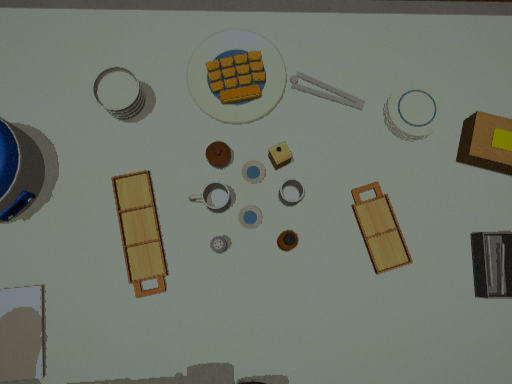

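View pics/scene0.png

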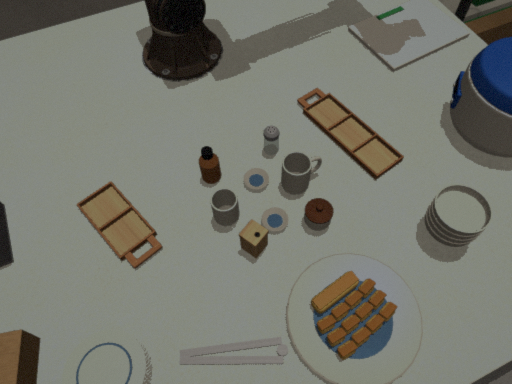

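View pics/wrist0.png

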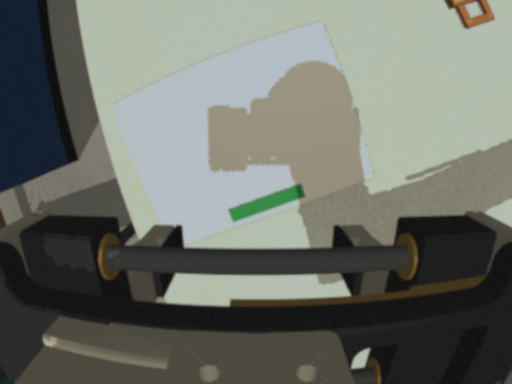

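```bash
cat > h.py <<'E'
import numpy as np, cv2
def px(c,X):
    p=c["R"]@np.asarray(X,float)+c["t"]; u=c["intrinsics"]@p; return u[:2]/u[2]
def ray(c,uv,z):
    d=c["R"].T@np.linalg.inv(c["intrinsics"])@np.array([uv[0],uv[1],1.]); o=-c["R"].T@c["t"]
    return o+d*(z-o[2])/d[2]
def yawof(q):
    w,x,y,z=q; return np.arctan2(2*(x*y+w*z),1-2*(y*y+z*z))  # world angle of tool x
def mv(s,x,y,z,yaw):
    """target -> tx,ty,tz cm, turn"""
    w,a,b,c=s["orientation"]
    R=np.array([[1-2*(b*b+c*c),2*(a*b-w*c),2*(a*c+w*b)],[2*(a*b+w*c),1-2*(a*a+c*c),2*(b*c-w*a)],[2*(a*c-w*b),2*(b*c+w*a),1-2*(a*a+b*b)]])
    t=R.T@(np.array([x,y,z])-s["ee_pos"])*100
    turn=-(yaw-yawof(s["orientation"])); turn=(turn+np.pi)%(2*np.pi)-np.pi
    return np.round(np.r_[t,turn],3)
E
python3 - <<'E'
from rig import r
import cv2, numpy as np
from h import *
from scipy.spatial.transform import Rotation
for cam in ["top","scene"]:
    im=r.get_image(cam); c=r.get_calibration(cam)
    for n in ["tray_three","tray_two"]:
        for d in r.cut_out(cam,n)[:2]:
            m=d["region"].astype(np.uint8); 
            pts=cv2.findContours(m,0,1)[0]; k=max(pts,key=cv2.contourArea)[:,0]
            W=np.array([ray(c,p,0.018)[:2] for p in k])*1000
            # ears: separate by opening is hard; minAreaRect incl. ear
            print(cam,n,round(d["conf"],2),m.sum(),cv2.minAreaRect(W.astype(np.float32)), W.mean(0).round())
    v=cv2.resize(im[:,:,::-1],None,fx=1,fy=1)
for n,(x0,y0,x1,y1),cam in [("t3",(95,155,195,305),"top"),("t2",(335,170,425,285),"top")]:
    im=r.get_image(cam)[y0:y1,x0:x1,::-1]
    cv2.imwrite(f"pics/{n}.png",cv2.resize(im,None,fx=4,fy=4,interpolation=cv2.INTER_CUBIC))
E
```

```text
top tray_three 0.7 4557 ((474.01849365234375, 283.05126953125), (313.203125, 98.41411590576172), 12.633694648742676) [475. 284.]
top tray_three 0.26 460 ((677.8473510742188, -67.97570037841797), (59.415306091308594, 58.39250946044922), 27.551753997802734) [678. -68.]
top tray_two 0.84 3156 ((494.1900634765625, -320.2274169921875), (222.67666625976562, 103.62785339355469), 18.4433650970459) [ 491. -321.]
scene tray_three 0.82 3694 ((482.51214599609375, 282.85968017578125), (313.25885009765625, 105.89404296875), 12.698567390441895) [490. 285.]
scene tray_three 0.63 891 ((559.665283203125, -88.10942840576172), (63.6814079284668, 100.70829010009766), 73.89169311523438) [561. -87.]
scene tray_two 0.6 3476 ((500.302490234375, -319.6420593261719), (228.82273864746094, 95.57029724121094), 18.68718719482422) [ 501. -320.]
```

```bash
cat > ov.py <<'E'
from rig import r
import sys
from h import *
T={"t3":(.4905,.287,np.radians(12.65),.1375,[-.045,.045]),"t2":(.477,-.3255,np.radians(198.5),.0925,[0])}
def lines(t):
    x,y,a,h,dv=T[t]; R=np.array([[np.cos(a),-np.sin(a)],[np.sin(a),np.cos(a)]])
    L=[((-h,-.0475),(h,-.0475)),((h,-.0475),(h,.0475)),((h,.0475),(-h,.0475)),((-h,.0475),(-h,-.0475))]+[((d,-.0475),(d,.0475)) for d in dv]
    return [[np.r_[R@np.array(p)+[x,y],.018] for p in l] for l in L]
if __name__=="__main__":
    for cam,bx in [("top",{"t3":(95,155,195,305),"t2":(335,170,425,285)}),("scene",{"t3":(290,80,410,185),"t2":(70,175,170,270)})]:
        im=r.get_image(cam); c=r.get_calibration(cam)
        tiles=[]
        for t,(x0,y0,x1,y1) in bx.items():
            v=cv2.resize(im[y0:y1,x0:x1,::-1],None,fx=4,fy=4,interpolation=cv2.INTER_CUBIC)
            for l in lines(t):
                a,b=[tuple(np.round((px(c,p)-[x0,y0]+.5)*4).astype(int)) for p in l]
                cv2.line(v,tuple(map(int,a)),tuple(map(int,b)),(255,0,0),1)
            tiles.append(v)
        H=max(t.shape[0] for t in tiles)
        o=np.hstack([cv2.copyMakeBorder(t,0,H-t.shape[0],0,5,0) for t in tiles])
        o=o if o.shape[1]<=800 and o.shape[0]<=600 else cv2.resize(o,None,fx=min(800/o.shape[1],600/o.shape[0]),fy=min(800/o.shape[1],600/o.shape[0]))
        cv2.imwrite(f"pics/ov_{cam}{sys.argv[1]}.png",o)
E
python3 ov.py 1
```

```text
(no output)
```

View pics/ov_top1.png

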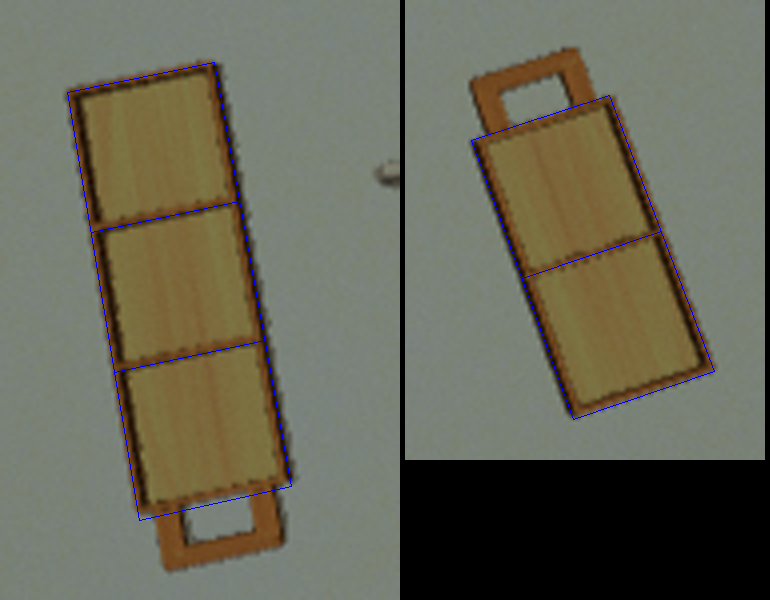

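View pics/ov_scene1.png

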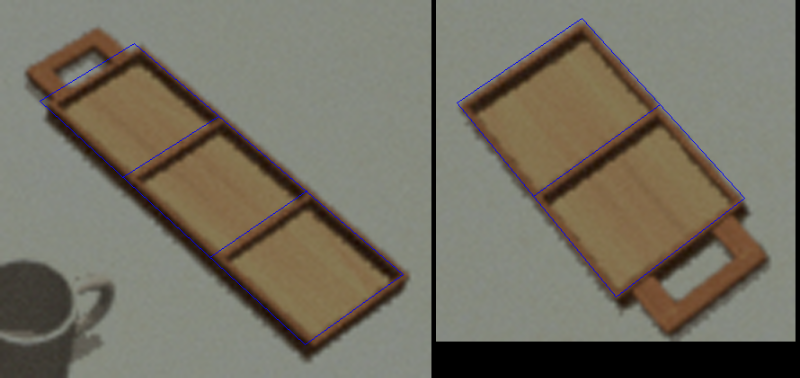

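```bash
cat > go.py <<'E'
import sys
from rig import r
from h import *
s=r.get_state(); print("t",s["time"],s["ee_pos"].round(4),"yaw",round(yawof(s["orientation"]),3),"F",s["force"].round(1),"gap",round(s["finger_gap"],3))
for a in sys.argv[1:]:
    print(a, mv(s,*map(float,a.split(","))).tolist())
E
python3 go.py .42,.3,.226,.0 .455,-.0825,.2,.221 .455,-.0825,.046,.221
```

```text
t 1.65 [0.1701 0.6532 0.2265] yaw -0.255 F [ 0.1 -0.7 -0.1] gap 0.997
.42,.3,.226,.0 [33.081, 27.879, 0.055, -0.255]
.455,-.0825,.2,.221 [46.109, 64.012, 2.657, -0.476]
.455,-.0825,.046,.221 [46.109, 64.011, 18.057, -0.476]
```

```bash
python3 - <<'E'
from rig import r
import cv2
im=r.get_image("top")[125:265,180:320,::-1]
cv2.imwrite("pics/mid.png",cv2.resize(im,None,fx=4,fy=4,interpolation=cv2.INTER_CUBIC))
E
```

```text
(no output)
```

View pics/mid.png

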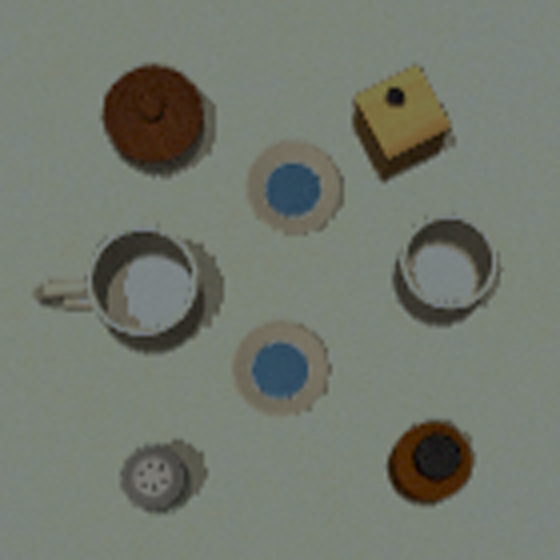

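Call:
{"method": "play_rows", "body": {"rows": [5.5,4.6,0,-0.04,1,11,9.2,0,-0.08,1,16.5,13.8,0,-0.12,1,22,18.5,0,-0.17,1,27.5,23.2,0,-0.21,1,33,28,0,-0.25,1,35.2,33.5,0.4,-0.3,1,37.4,39.5,0.8,-0.34,1,39.6,45.5,1.2,-0.38,1,41.8,51.5,1.6,-0.42,1,44,57.5,2,-0.47,1,46.1,64,2.6,-0.476,1,46.1,64,2.6,-0.476,1,46.1,64,2.6,-0.476,1,46.1,64,2.6,-0.476,1], "newtons": 20}}

```text
time: 3.58
ee_pos: [0.4549, -0.0827, 0.2007]
orientation: [-0.0, 0.994, 0.11, 0.0]
force: [-0.1, 0.4, -0.6]
finger_gap: 0.994
```

```bash
python3 - <<'E'
from rig import r
import cv2
im=r.get_image("wrist")[:,:,::-1]
cv2.imwrite("pics/w1.png",im)
im=r.get_image("scene")[:,:,::-1]
cv2.imwrite("pics/s1.png",im)
for n in ["bottle_mid","cup_mid","pickbox_mid","shaker_mid","pot_mid"]:
    print(n,[(d["at"].round(3) if hasattr(d["at"],"round") else d["at"],d["conf"]) for d in r.pinpoint("wrist",n)[:2]])
E
python3 go.py .455,-.0825,.046,.221
```

```text
bottle_mid [([0.4553, -0.0841, 0.054], 0.74)]
cup_mid [([0.5752, -0.0907, 0.0428], 0.71)]
pickbox_mid []
shaker_mid [([0.4409, 0.0863, 0.0395], 0.56)]
pot_mid [([0.4557, -0.0822, 0.0565], 0.73)]
t 3.925 [ 0.4551 -0.0813  0.2007] yaw 0.223 F [ 1.2  0.4 -0.3] gap 0.999
.455,-.0825,.046,.221 [-0.039, 0.111, 15.469, 0.002]
```

View pics/w1.png

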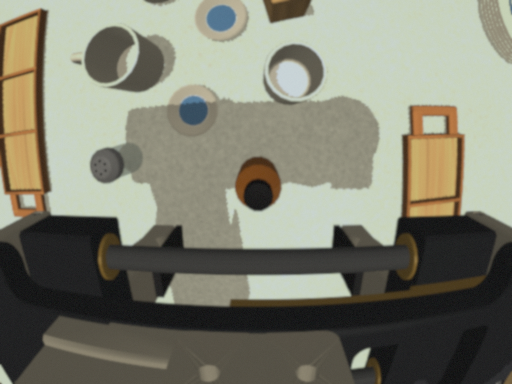

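View pics/s1.png

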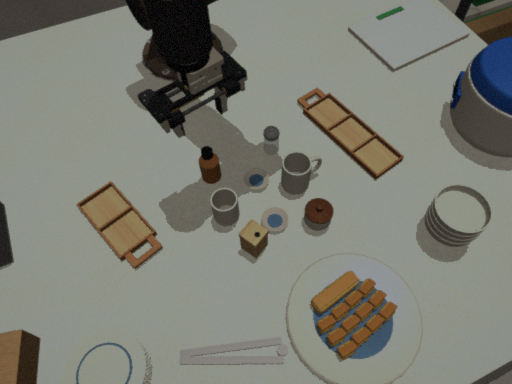

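Call:
{"method": "play_rows", "body": {"rows": [0,0.1,3,0,1,0,0.1,6.5,0,1,0,0.1,9.5,0,1,0,0.1,12,0,1,0,0.1,14,0,1,0,0.1,15.4,0,1,0,0.1,15.4,0,1,0,0.1,15.4,0,0,0,0.1,15.4,0,0,0,0.1,15.4,0,0,0,0.1,15.4,0,0,0,0.1,15.4,0,0,0,0.1,15.4,0,0,0,0.1,15.4,0,0]}}

```text
time: 5.68
ee_pos: [0.4553, -0.0833, 0.0467]
orientation: [0.0, 0.994, 0.11, 0.0]
force: [-0.5, 1.1, 4.2]
finger_gap: 0.539
```

```bash
python3 go.py .4047,.2678,.155,.221
```

```text
t 5.675 [ 0.4553 -0.0833  0.0467] yaw 0.221 F [-0.5  1.1  4.2] gap 0.539
.4047,.2678,.155,.221 [2.768, -35.367, -10.828, 0.0]
```

Call:
{"method": "play_rows", "body": {"rows": [0,0,-1,0,0,0,0,-3.5,0,0,0,0,-7,0,0,0,0,-10.8,0,0,0.2,-2.5,-10.8,0,0,0.5,-6.5,-10.8,0,0,0.9,-11,-10.8,0,0,1.3,-16,-10.8,0,0,1.7,-21,-10.8,0,0,2.1,-26,-10.8,0,0,2.4,-30.5,-10.8,0,0,2.7,-34,-10.8,0,0,2.77,-35.4,-10.8,0,0,2.77,-35.4,-10.8,0,0,2.77,-35.4,-10.8,0,0]}}

```text
time: 7.55
ee_pos: [0.4044, 0.2671, 0.1545]
orientation: [0.0, 0.994, 0.11, -0.0]
force: [0.6, 0.5, -1.6]
finger_gap: 0.54
```

```bash
python3 go.py .4047,.2678,.075,.221 .4047,.2678,.053,.221;  python3 - <<'E'
from rig import r
import cv2
im=r.get_image("scene")[:,:,::-1]
cv2.imwrite("pics/s2.png",cv2.resize(im[0:250,100:480],None,fx=2,fy=2))
E
```

```text
t 7.55 [0.4044 0.2671 0.1545] yaw 0.221 F [ 0.6  0.5 -1.6] gap 0.54
.4047,.2678,.075,.221 [0.051, -0.062, 7.951, -0.0]
.4047,.2678,.053,.221 [0.053, -0.063, 10.151, -0.0]
```

View pics/s2.png

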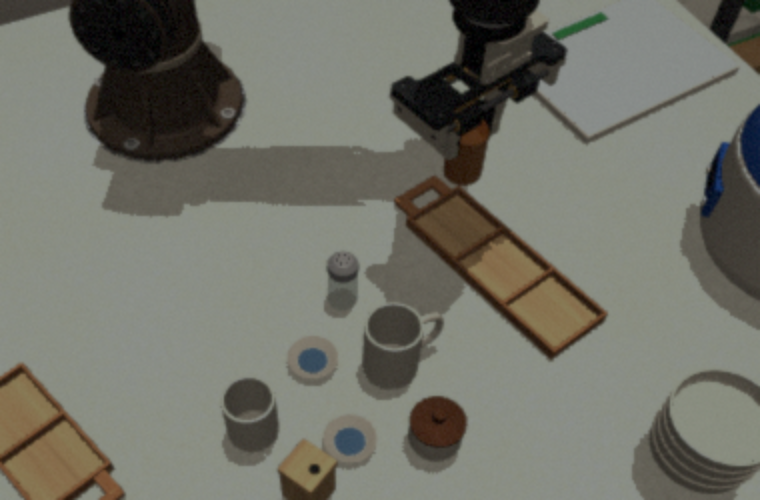

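Call:
{"method": "play_rows", "body": {"rows": [0,-0.05,2.5,0,0,0,-0.05,5.5,0,0,0,-0.05,8,0,0,0,-0.05,9.2,0,0,0,-0.05,9.8,0,0,0,-0.05,10.2,0,0,0,-0.05,10.2,0,0,0,-0.05,10.2,0,0]}}

```text
time: 8.6
ee_pos: [0.4047, 0.269, 0.0531]
orientation: [-0.0, 0.994, 0.11, 0.0]
force: [0.5, 0.1, -2.0]
finger_gap: 0.543
```

```bash
python3 go.py
```

```text
t 8.6 [0.4047 0.269  0.0531] yaw 0.221 F [ 0.5  0.1 -2. ] gap 0.543
```

Call:
{"method": "play_rows", "body": {"rows": [0,0,0.07,0,0,0,0,0.14,0,0,0,0,0.14,0,0,0,0,0.14,0,0.62,0,0,0.14,0,0.7,0,0,0.14,0,1,0,0,0.14,0,1,0,0,0.14,0,1,0,0,-2,0,1,0,0,-6,0,1,0,0,-11,0,1,0,0,-14,0,1,0,0,-14,0,1]}}

```text
time: 10.22
ee_pos: [0.4054, 0.2698, 0.1952]
orientation: [-0.002, 0.994, 0.111, 0.002]
force: [-0.2, 0.5, -0.8]
finger_gap: 0.999
```

```bash
python3 go.py .5756,-.092,.193,.221 .5756,-.092,.1,.221 .5756,-.092,.043,.221; python3 - <<'E'
from rig import r
import cv2
im=r.get_image("scene")[:,:,::-1]
cv2.imwrite("pics/s3.png",cv2.resize(im[0:250,100:480],None,fx=2,fy=2))
r.get_image("top")
for cam in ["scene","top"]:
  for n in ["bottle_mid","cup_mid"]:
    print(cam,n,[(d["at"].round(3) if hasattr(d["at"],"round") else d["at"],d["conf"]) for d in r.pinpoint(cam,n)[:2]])
E
```

```text
t 10.225 [0.4054 0.2698 0.1952] yaw 0.221 F [-0.2  0.5 -0.8] gap 0.999
.5756,-.092,.193,.221 [8.658, 39.034, 0.123, 0.0]
.5756,-.092,.1,.221 [8.619, 39.065, 9.423, 0.0]
.5756,-.092,.043,.221 [8.596, 39.084, 15.123, 0.0]
scene bottle_mid [([0.407, 0.2672, 0.0588], 0.62)]
scene cup_mid [([0.5748, -0.0945, 0.0446], 0.58), ([0.673, 0.0922, 0.0313], 0.16)]
top bottle_mid [([0.4045, 0.2688, 0.0576], 0.55)]
top cup_mid [([0.5767, -0.0949, 0.0417], 0.86)]
```

View pics/s3.png

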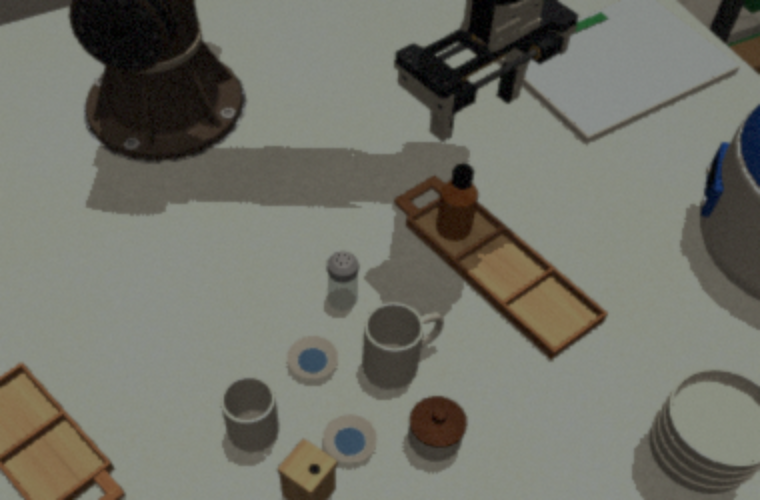

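Call:
{"method": "play_rows", "body": {"rows": [0.5,3,0,0,1,1.5,8,0,0,1,2.8,13,0,0,1,3.8,18,0,0,1,5,23,0,0,1,6.2,28,0,0,1,7.2,33,0,0,1,8.2,37,0,0,1,8.6,39.2,0,0,1,8.6,39.2,0,0,1,8.6,39.2,2.5,0,1,8.6,39.2,6,0,1,8.6,39.2,9,0,1,8.6,39.2,12,0,1,8.6,39.2,14,0,1,8.6,39.2,15.1,0,1,8.6,39.2,15.1,0,1]}}

```text
time: 12.65
ee_pos: [0.5738, -0.0946, 0.0409]
orientation: [0.0, 0.994, 0.111, -0.001]
force: [0.5, -0.6, 1.4]
finger_gap: 0.997
```

Call:
{"method": "play_rows", "body": {"rows": [0,0,0,0,0,0,0,0,0,0,0,0,0,0,0,0,0,0,0,0,0,0,0,0,0,0,0,0,0,0], "newtons": 20}}

```text
time: 13.4
ee_pos: [0.5746, -0.0949, 0.0421]
orientation: [0.0, 0.994, 0.11, 0.0]
force: [-1.5, 1.1, 5.9]
finger_gap: 0.684
```

```bash
python3 go.py .4925,.2875,.16,.221
```

```text
t 13.4 [ 0.5746 -0.0949  0.0421] yaw 0.221 F [-1.5  1.1  5.9] gap 0.684
.4925,.2875,.16,.221 [0.392, -39.111, -11.796, 0.0]
```

Call:
{"method": "play_rows", "body": {"rows": [0,0,-1,0,0,0,0,-3.5,0,0,0,0,-7,0,0,0,0,-10.5,0,0,0,0,-11.8,0,0,0,-2,-11.8,0,0,0,-6,-11.8,0,0,0,-11,-11.8,0,0,0,-16,-11.8,0,0,0.1,-21,-11.8,0,0,0.2,-26,-11.8,0,0,0.3,-31,-11.8,0,0,0.4,-35.5,-11.8,0,0,0.4,-38.3,-11.8,0,0,0.4,-39.1,-11.8,0,0,0.4,-39.1,-11.8,0,0,0.4,-39.1,-11.8,0,0]}}

```text
time: 15.52
ee_pos: [0.4922, 0.2865, 0.1591]
orientation: [0.0, 0.994, 0.11, -0.0]
force: [0.6, -0.8, -0.9]
finger_gap: 0.682
```

```bash
python3 go.py .4925,.2875,.0475,.221;  python3 - <<'E'
from rig import r
import cv2
im=r.get_image("scene")[:,:,::-1]
cv2.imwrite("pics/s4.png",cv2.resize(im[0:250,100:480],None,fx=2,fy=2))
E
```

```text
t 15.525 [0.4922 0.2865 0.1591] yaw 0.221 F [ 0.6 -0.8 -0.9] gap 0.682
.4925,.2875,.0475,.221 [0.062, -0.102, 11.161, -0.0]
```

View pics/s4.png

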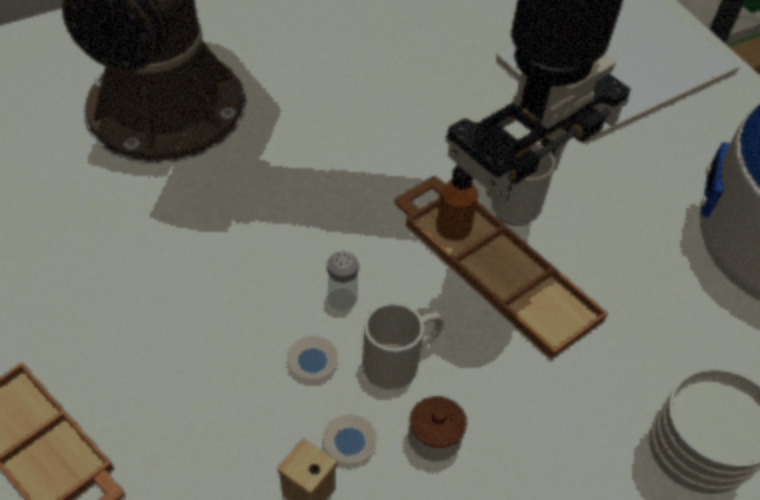

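Call:
{"method": "play_rows", "body": {"rows": [0,-0.1,2.5,0,0,0,-0.1,6,0,0,0,-0.1,9,0,0,0,-0.1,10.3,0,0,0,-0.1,10.8,0,0,0,-0.1,11.1,0,0,0,-0.1,11.25,0,0,0,-0.1,11.25,0,0,0,-0.1,11.25,0,0]}}

```text
time: 16.7
ee_pos: [0.4924, 0.2886, 0.0475]
orientation: [-0.0, 0.994, 0.11, 0.0]
force: [0.2, -0.3, -2.7]
finger_gap: 0.685
```

```bash
python3 go.py
```

```text
t 16.7 [0.4924 0.2886 0.0475] yaw 0.221 F [ 0.2 -0.3 -2.7] gap 0.685
```

Call:
{"method": "play_rows", "body": {"rows": [0,0,0.05,0,0,0,0,0.1,0,0,0,0,0.1,0,0,0,0,0.1,0,0.75,0,0,0.1,0,0.85,0,0,0.1,0,1,0,0,0.1,0,1,0,0,-1.5,0,1,0,0,-5,0,1,0,0,-10,0,1,0,0,-14,0,1,0,0,-14,0,1,0,0,-14,0,1]}}

```text
time: 18.32
ee_pos: [0.492, 0.2882, 0.1875]
orientation: [-0.0, 0.994, 0.11, 0.0]
force: [-0.4, -0.5, 0.1]
finger_gap: 0.998
```

```bash
python3 go.py .4425,.0825,.19,.221 .4425,.0825,.021,.221; python3 - <<'E'
from rig import r
import cv2
im=r.get_image("scene")[:,:,::-1]
cv2.imwrite("pics/s5.png",cv2.resize(im[0:250,100:480],None,fx=2,fy=2))
r.get_image("top")
for cam in ["scene","top"]:
  for n in ["shaker_mid","cup_mid","bottle_mid"]:
    print(cam,n,[(d["at"].round(3) if hasattr(d["at"],"round") else d["at"],d["conf"]) for d in r.pinpoint(cam,n)[:2]])
E
```

```text
t 18.325 [0.492  0.2882 0.1875] yaw 0.221 F [-0.4 -0.5  0.1] gap 0.998
.4425,.0825,.19,.221 [-9.334, 18.985, -0.263, -0.0]
.4425,.0825,.021,.221 [-9.34, 18.996, 16.637, -0.0]
scene shaker_mid [([0.442, 0.0823, 0.0402], 0.83)]
scene cup_mid [([0.4936, 0.2885, 0.0464], 0.62), ([0.5574, 0.0917, 0.0407], 0.34)]
scene bottle_mid [([0.4037, 0.2681, 0.0581], 0.82)]
top shaker_mid [([0.4396, 0.0819, 0.0399], 0.76)]
top cup_mid [([0.4943, 0.2901, 0.048], 0.6)]
top bottle_mid [([0.402, 0.2695, 0.0572], 0.59)]
```

View pics/s5.png

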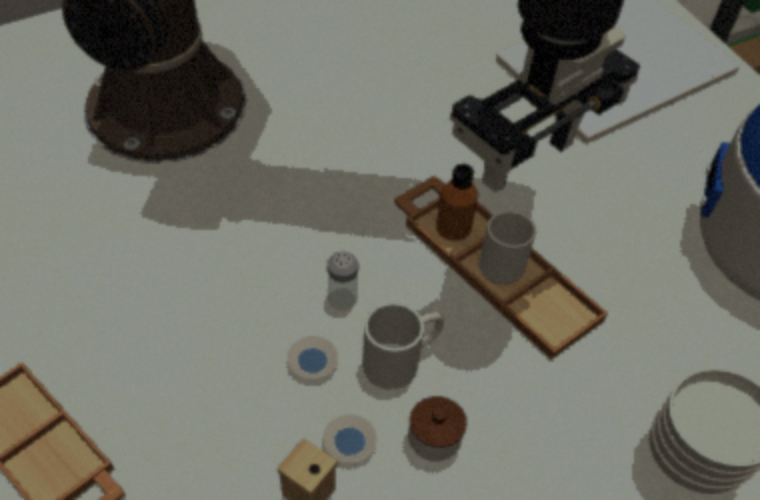

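Call:
{"method": "play_rows", "body": {"rows": [-1.2,2.5,0,0,1,-3.5,7,0,0,1,-6,12,0,0,1,-8,16.5,0,0,1,-9.4,19,0,0,1,-9.4,19,0,0,1,-9.4,19,0,0,1,-9.4,19,2.5,0,1,-9.4,19,6,0,1,-9.4,19,9.5,0,1,-9.4,19,12.5,0,1,-9.4,19,15,0,1,-9.4,19,16.4,0,1,-9.4,19,16.4,0,1,-9.4,19,16.4,0,1]}}

```text
time: 20.6
ee_pos: [0.4427, 0.083, 0.0234]
orientation: [0.0, 0.994, 0.111, 0.0]
force: [0.0, 0.6, 0.9]
finger_gap: 0.998
```

Call:
{"method": "play_rows", "body": {"rows": [0,0,0,0,0.6,0,0,0,0,0,0,0,0,0,0,0,0,0,0,0,0,0,0,0,0,0,0,0,0,0,0,0,0,0,0,0,0,0,0,0], "newtons": 20}}

```text
time: 21.6
ee_pos: [0.4422, 0.0824, 0.0231]
orientation: [-0.0, 0.994, 0.11, 0.0]
force: [-0.0, 0.3, -0.2]
finger_gap: 0.431
```

```bash
python3 go.py .4425,.0825,.15,.221 .5803,.3072,.15,.221; python3 - <<'E'
from rig import r
import cv2
im=r.get_image("scene")[:,:,::-1]
cv2.imwrite("pics/s6.png",cv2.resize(im[0:250,100:480],None,fx=2,fy=2))
E
```

```text
t 21.6 [0.4422 0.0824 0.0231] yaw 0.221 F [-0.   0.3 -0.2] gap 0.431
.4425,.0825,.15,.221 [0.028, -0.005, -12.693, 0.0]
.5803,.3072,.15,.221 [18.403, -18.904, -12.692, 0.0]
```

View pics/s6.png

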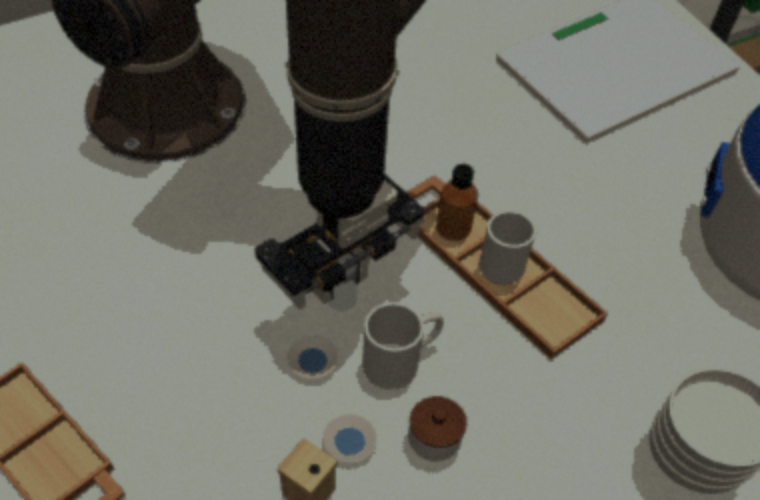

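Call:
{"method": "play_rows", "body": {"rows": [0,0,-1,0,0,0,0,-3.5,0,0,0,0,-7,0,0,0,0,-10.5,0,0,0,0,-12.7,0,0,1.5,-1.5,-12.7,0,0,4,-4,-12.7,0,0,7,-7.2,-12.7,0,0,10,-10.3,-12.7,0,0,13,-13.4,-12.7,0,0,16,-16.4,-12.7,0,0,17.8,-18.3,-12.7,0,0,18.4,-18.9,-12.7,0,0,18.4,-18.9,-12.7,0,0,18.4,-18.9,-12.7,0,0,18.4,-18.9,-12.7,0,0]}}

```text
time: 23.65
ee_pos: [0.58, 0.3065, 0.1504]
orientation: [-0.0, 0.994, 0.11, 0.0]
force: [-0.3, 0.5, -1.7]
finger_gap: 0.434
```

```bash
python3 go.py .5803,.3072,.029,.221; python3 - <<'E'
from rig import r
import cv2
im=r.get_image("scene")[:,:,::-1]
cv2.imwrite("pics/s7.png",cv2.resize(im[0:250,100:480],None,fx=2,fy=2))
E
```

```text
t 23.65 [0.58   0.3065 0.1504] yaw 0.221 F [-0.3  0.5 -1.7] gap 0.434
.5803,.3072,.029,.221 [0.043, -0.061, 12.141, -0.0]
```

View pics/s7.png

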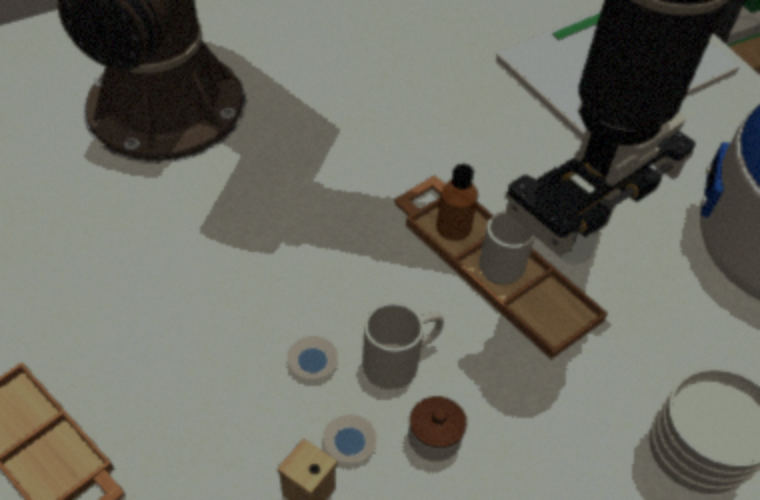

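Call:
{"method": "play_rows", "body": {"rows": [0,-0.05,2.5,0,0,0,-0.05,6,0,0,0,-0.05,9,0,0,0,-0.05,11,0,0,0,-0.05,11.7,0,0,0,-0.05,12,0,0,0,-0.05,12.15,0,0,0,-0.05,12.15,0,0,0,-0.05,12.15,0,0]}}

```text
time: 24.82
ee_pos: [0.5803, 0.3078, 0.0292]
orientation: [-0.0, 0.994, 0.11, 0.0]
force: [0.1, 0.6, -1.2]
finger_gap: 0.433
```

```bash
python3 go.py
```

```text
t 24.825 [0.5803 0.3078 0.0292] yaw 0.221 F [ 0.1  0.6 -1.2] gap 0.433
```

Call:
{"method": "play_rows", "body": {"rows": [0,0,0.06,0,0,0,0,0.12,0,0,0,0,0.12,0,0,0,0,0.12,0,0.5,0,0,0.12,0,0.6,0,0,0.12,0,0.8,0,0,0.12,0,0.8,0,0,0.12,0,0.8,0,0,-1.5,0,0.8,0,0,-5,0,0.8,0,0,-10,0,1,0,0,-15,0,1,0,0,-16,0,1,0,0,-16,0,1]}}

```text
time: 26.58
ee_pos: [0.5804, 0.3079, 0.1903]
orientation: [-0.001, 0.994, 0.11, 0.001]
force: [0.5, 0.5, 0.0]
finger_gap: 0.998
```

```bash
python3 go.py; python3 - <<'E'
from rig import r
import cv2, numpy as np
from h import *
im=r.get_image("scene")[:,:,::-1]
cv2.imwrite("pics/s8.png",cv2.resize(im[0:250,100:480],None,fx=2,fy=2))
t=r.get_image("top")[:,:,::-1]
v=cv2.resize(t[130:190,230:320],None,fx=8,fy=8,interpolation=cv2.INTER_CUBIC); cv2.imwrite("pics/box.png",v)
for cam in ["scene","top"]:
  for n in ["shaker_mid","pickbox_mid","pot_mid"]:
    print(cam,n,[(d["at"].round(3) if hasattr(d["at"],"round") else d["at"],d["conf"]) for d in r.pinpoint(cam,n)[:2]])
E
```

```text
t 26.575 [0.5804 0.3079 0.1903] yaw 0.221 F [0.5 0.5 0. ] gap 0.998
scene shaker_mid [([0.583, 0.3054, 0.044], 0.56)]
scene pickbox_mid [([0.675, -0.0647, 0.0363], 0.67)]
scene pot_mid [([0.674, 0.0909, 0.033], 0.55)]
top shaker_mid [([0.5792, 0.3049, 0.0466], 0.56)]
top pickbox_mid [([0.6727, -0.0614, 0.0402], 0.66)]
top pot_mid [([0.6714, 0.0925, 0.0346], 0.87)]
```

View pics/s8.png

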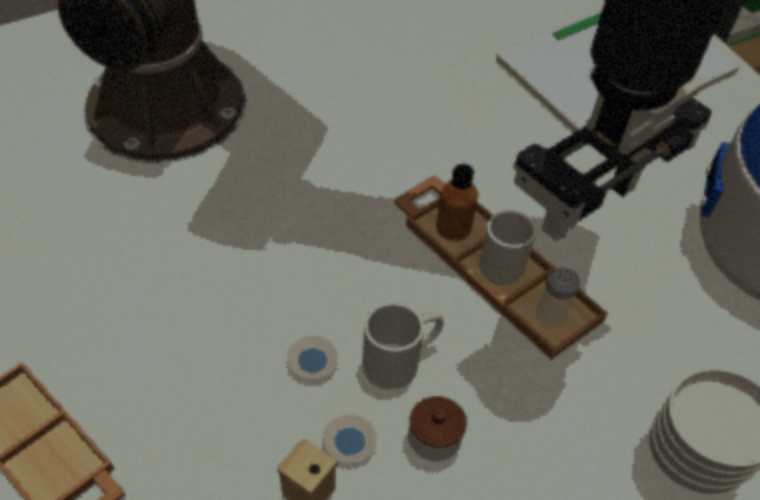

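View pics/box.png

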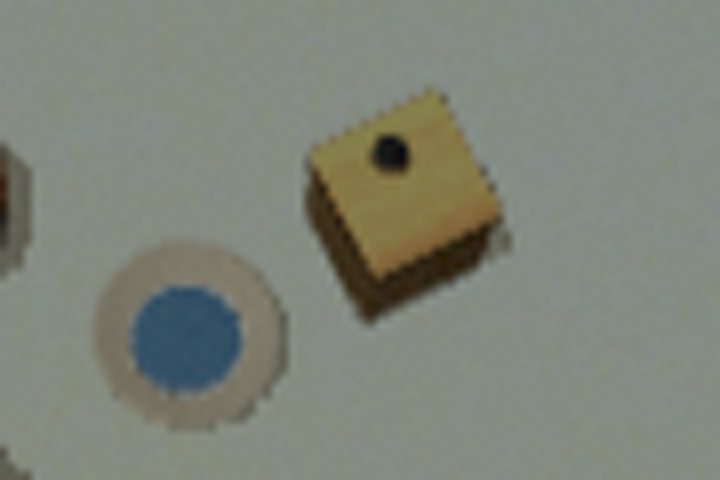

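```bash
python3 - <<'E'
from rig import r
from h import *
c=r.get_calibration("top")
P=np.array([ray(c,((u+.5)/8-.5+230,(v+.5)/8-.5+130),.072)[:2] for u,v in [(437,88),(503,213),(378,279),(308,160)]])
print(P.round(4),P.mean(0).round(4))
for i in range(4):
    d=P[(i+1)%4]-P[i]; print(np.linalg.norm(d).round(4), np.arctan2(d[1],d[0]).round(3))
E
python3 go.py
```

```text
[[ 0.7009 -0.0763]
 [ 0.6611 -0.0966]
 [ 0.6397 -0.0578]
 [ 0.6774 -0.0361]] [ 0.6698 -0.0667]
0.0448 -2.671
0.0442 2.075
0.0435 0.522
0.0465 -1.039
t 26.975 [0.5799 0.3074 0.1876] yaw 0.221 F [-1.  -0.3  0.6] gap 0.999
```

```bash
python3 go.py .672,-.065,.19,-1.066; python3 -c "
from rig import r; print(r.get_state()['qpos'].round(2))"
```

```text
t 26.975 [0.5799 0.3074 0.1876] yaw 0.221 F [-1.  -0.3  0.6] gap 0.999
.672,-.065,.19,-1.066 [0.811, 38.355, -0.208, 1.287]
[ 0.78  0.35 -0.09 -0.   -1.13  1.01]
```

Call:
{"method": "play_rows", "body": {"rows": [0,2.5,0,0.1,1,0.1,7,0,0.25,1,0.2,12,0,0.4,1,0.3,17,0,0.57,1,0.4,22,0,0.74,1,0.5,27,0,0.91,1,0.6,32,0,1.07,1,0.7,36.5,0,1.2,1,0.8,38.4,0,1.287,1,0.8,38.4,0,1.287,1,0.8,38.4,0,1.287,1,0.8,38.4,0,1.287,1]}}

```text
time: 28.48
ee_pos: [0.6721, -0.0643, 0.1886]
orientation: [-0.0, 0.862, -0.507, -0.0]
force: [0.6, -0.0, 0.4]
finger_gap: 0.997
```

```bash
python3 - <<'E'
from rig import r
import cv2
im=r.get_image("wrist")[:,:,::-1]
cv2.imwrite("pics/w2.png",im)
for n in ["pickbox_mid"]:
    print(n,[(d["at"].round(3) if hasattr(d["at"],"round") else d["at"],d["conf"]) for d in r.pinpoint("wrist",n)[:2]])
E
python3 go.py .672,-.065,.023,-1.066
```

```text
pickbox_mid [([0.4778, -0.3281, -0.0006], 0.6)]
t 28.575 [ 0.6721 -0.0644  0.1887] yaw -1.064 F [ 1.6  0.2 -0.8] gap 1.001
.672,-.065,.023,-1.066 [0.047, 0.046, 16.572, 0.002]
```

View pics/w2.png

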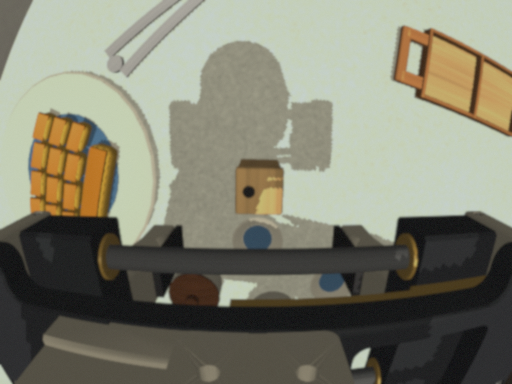

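Call:
{"method": "play_rows", "body": {"rows": [0.05,0.05,2.5,0,0.75,0.05,0.05,6,0,0.75,0.05,0.05,9,0,0.75,0.05,0.05,12,0,0.75,0.05,0.05,15,0,0.75,0.05,0.05,16.5,0,0.75,0.05,0.05,16.5,0,0.75,0.05,0.05,16.5,0,0.4,0.05,0.05,16.5,0,0.4,0.05,0.05,16.5,0,0.3,0.05,0.05,16.5,0,0.3,0.05,0.05,16.5,0,0,0.05,0.05,16.5,0,0,0.05,0.05,16.5,0,0], "newtons": 20}}

```text
time: 30.32
ee_pos: [0.6727, -0.066, 0.0247]
orientation: [-0.0, 0.861, -0.508, 0.001]
force: [-1.8, -0.1, 6.0]
finger_gap: 0.522
```

```bash
python3 go.py .62,-.15,.14,-1.248  .5217,-.3117,.14,-1.248; python3 - <<'E'
from rig import r
import cv2
im=r.get_image("top")[:,:,::-1]
cv2.imwrite("pics/t9.png",cv2.resize(im[80:280,180:430],None,fx=3,fy=3))
E
```

```text
t 30.325 [ 0.6727 -0.066   0.0247] yaw -1.065 F [-1.8 -0.1  6. ] gap 0.522
.62,-.15,.14,-1.248 [4.812, 8.659, -11.538, 0.183]
.5217,-.3117,.14,-1.248 [14.203, 25.088, -11.553, 0.183]
```

View pics/t9.png

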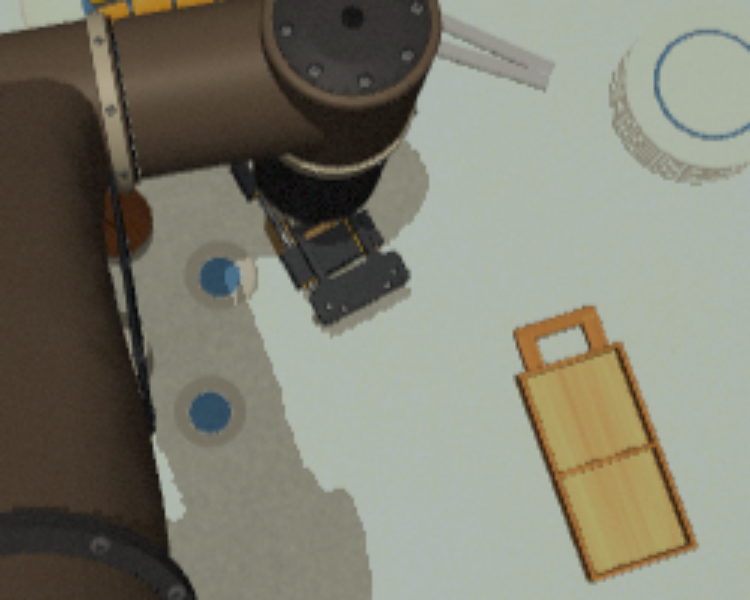

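Call:
{"method": "play_rows", "body": {"rows": [0,0,-1,0,0,0,0,-3.5,0,0,0,0,-7,0,0,0,0,-10,0,0,0.8,1.4,-11.5,0.03,0,2.5,4.2,-11.5,0.07,0,4.8,8.4,-11.5,0.12,0,7.2,12.6,-11.5,0.183,0,9.6,17,-11.5,0.183,0,12,21,-11.5,0.183,0,13.6,24,-11.5,0.183,0,14.2,25.1,-11.5,0.183,0,14.2,25.1,-11.5,0.183,0,14.2,25.1,-11.5,0.183,0,14.2,25.1,-11.5,0.183,0]}}

```text
time: 32.25
ee_pos: [0.5215, -0.3109, 0.1385]
orientation: [-0.0, 0.812, -0.584, -0.0]
force: [1.0, 0.7, -1.1]
finger_gap: 0.525
```

```bash
python3 go.py .5217,-.3117,.031,-1.248; python3 - <<'E'
from rig import r
import cv2
im=r.get_image("scene")[:,:,::-1]
cv2.imwrite("pics/s10.png",cv2.resize(im[100:350,20:400],None,fx=2,fy=2))
E
```

```text
t 32.25 [ 0.5215 -0.3109  0.1385] yaw -1.248 F [ 1.   0.7 -1.1] gap 0.525
.5217,-.3117,.031,-1.248 [0.084, 0.01, 10.75, 0.0]
```

View pics/s10.png

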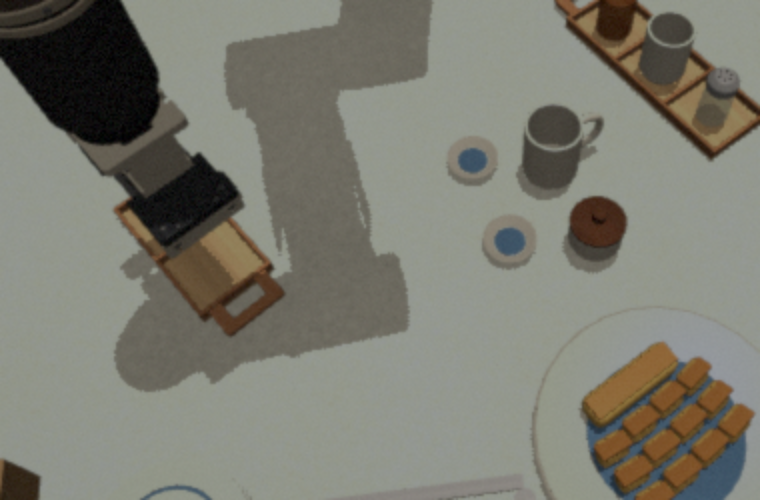

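Call:
{"method": "play_rows", "body": {"rows": [0.05,0,2.5,0,0,0.05,0,5.5,0,0,0.05,0,8.2,0,0,0.05,0,9.6,0,0,0.05,0,10.3,0,0,0.05,0,10.6,0,0,0.05,0,10.75,0,0,0.05,0,10.75,0,0,0.05,0,10.75,0,0]}}

```text
time: 33.42
ee_pos: [0.5214, -0.3122, 0.0315]
orientation: [-0.0, 0.811, -0.585, 0.0]
force: [-0.5, -0.7, -1.4]
finger_gap: 0.527
```

```bash
python3 go.py
```

```text
t 33.425 [ 0.5214 -0.3122  0.0315] yaw -1.249 F [-0.5 -0.7 -1.4] gap 0.527
```

Call:
{"method": "play_rows", "body": {"rows": [0,0,0.08,0,0,0,0,0.16,0,0,0,0,0.16,0,0,0,0,0.16,0,0.58,0,0,0.16,0,0.65,0,0,0.16,0,0.75,0,0,0.16,0,0.75,0,0,0.16,0,0.75,0,0,-1.5,0,0.75,0,0,-5,0,0.75,0,0,-10,0,1,0,0,-15,0,1,0,0,-15,0,1,0,0,-15,0,1]}}

```text
time: 35.17
ee_pos: [0.5211, -0.312, 0.182]
orientation: [-0.0, 0.811, -0.585, 0.001]
force: [0.4, 0.8, -0.7]
finger_gap: 0.996
```

```bash
python3 go.py .673,.092,.18,-.3; python3 - <<'E'
from rig import r
import cv2
im=r.get_image("scene")[:,:,::-1]
cv2.imwrite("pics/s11.png",cv2.resize(im[100:350,20:400],None,fx=2,fy=2))
for n in ["pickbox_mid","pot_mid"]:
    print(n,[(d["at"].round(3) if hasattr(d["at"],"round") else d["at"],d["conf"]) for d in r.pinpoint("scene",n)[:2]])
E
```

```text
t 35.175 [ 0.5211 -0.312   0.182 ] yaw -1.249 F [ 0.4  0.8 -0.7] gap 0.996
.673,.092,.18,-.3 [-33.523, -27.192, 0.221, -0.949]
pickbox_mid [([0.5245, -0.311, 0.0415], 0.69)]
pot_mid [([0.6739, 0.0916, 0.0303], 0.64), ([0.6356, 0.0071, 0.0082], 0.29)]
```

View pics/s11.png

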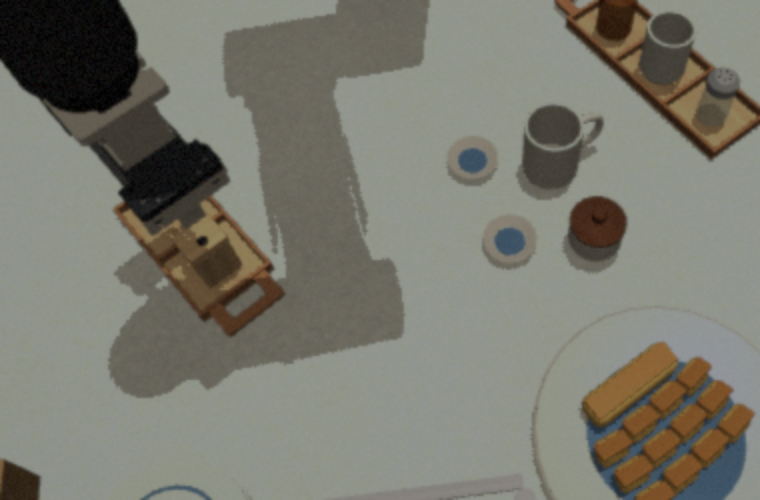

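```bash
python3 go.py .673,.092,.18,0
```

```text
t 35.325 [ 0.5205 -0.3119  0.1802] yaw -1.249 F [-0.3 -0.1 -0.3] gap 1.001
.673,.092,.18,0 [-33.489, -27.246, 0.01, -1.249]
```

Call:
{"method": "play_rows", "body": {"rows": [-2,-1.5,0,-0.08,1,-5.5,-4.4,0,-0.22,1,-9,-7.3,0,-0.38,1,-12.8,-10.4,0,-0.54,1,-16.8,-13.6,0,-0.7,1,-20.8,-16.9,0,-0.86,1,-24.8,-20.1,0,-1,1,-28.8,-23.4,0,-1.12,1,-32,-26,0,-1.2,1,-33.5,-27.2,0,-1.25,1,-33.5,-27.2,0,-1.25,1,-33.5,-27.2,0,-1.25,1,-33.5,-27.2,0,-1.25,1]}}

```text
time: 36.95
ee_pos: [0.6729, 0.0905, 0.1812]
orientation: [0.0, 1.0, -0.0, -0.0]
force: [-0.3, -0.6, -0.2]
finger_gap: 0.999
```

```bash
python3 - <<'E'
from rig import r
import cv2
im=r.get_image("wrist")[:,:,::-1]
cv2.imwrite("pics/w3.png",im)
for n in ["pot_mid"]:
    print(n,[(d["at"].round(4) if hasattr(d["at"],"round") else d["at"],d["conf"]) for d in r.pinpoint("wrist",n)[:2]])
E
python3 go.py .673,.092,.02,0
```

```text
pot_mid []
t 37.05 [0.6731 0.0907 0.1814] yaw -0.0 F [-0.4 -0.2  0.3] gap 0.999
.673,.092,.02,0 [-0.013, -0.124, 16.135, -0.0]
```

View pics/w3.png

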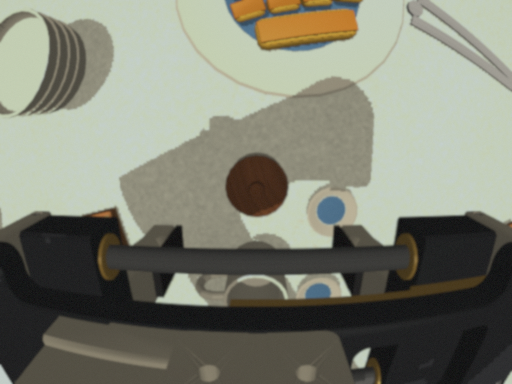

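Call:
{"method": "play_rows", "body": {"rows": [0,-0.1,2.5,0,1,0,-0.1,6,0,1,0,-0.1,9,0,1,0,-0.1,12,0,1,0,-0.1,14.5,0,1,0,-0.1,16,0,1,0,-0.1,16.1,0,1,0,-0.1,16.1,0,1,0,-0.1,16.1,0,0.6,0,-0.1,16.1,0,0.6,0,-0.1,16.1,0,0,0,-0.1,16.1,0,0,0,-0.1,16.1,0,0,0,-0.1,16.1,0,0], "newtons": 20}}

```text
time: 38.8
ee_pos: [0.6734, 0.0927, 0.0205]
orientation: [0.0, 1.0, 0.001, 0.0]
force: [-0.9, -0.0, 4.9]
finger_gap: 0.705
```

```bash
python3 go.py .673,.09,.15,0 .4363,-.3403,.15,.323
```

```text
t 38.8 [0.6734 0.0927 0.0205] yaw 0.001 F [-0.9 -0.   4.9] gap 0.705
.673,.09,.15,0 [-0.032, 0.268, -12.947, 0.001]
.4363,-.3403,.15,.323 [-23.759, 43.267, -12.956, -0.322]
```

Call:
{"method": "play_rows", "body": {"rows": [0,0,-1,0,0,0,0,-3.5,0,0,0,0,-7,0,0,0,0,-10.5,0,0,0,0,-12.9,0,0,-1.2,2.2,-12.9,-0.03,0,-3.5,6.4,-12.9,-0.06,0,-6,10.9,-12.9,-0.1,0,-8.5,15.5,-12.9,-0.14,0,-11,20,-12.9,-0.18,0,-13.5,24.6,-12.9,-0.22,0,-16,29.1,-12.9,-0.26,0,-18.5,33.7,-12.9,-0.3,0,-21,38.2,-12.9,-0.322,0,-23,41.9,-12.9,-0.322,0,-23.8,43.3,-12.9,-0.322,0,-23.8,43.3,-12.9,-0.322,0,-23.8,43.3,-12.9,-0.322,0,-23.8,43.3,-12.9,-0.322,0]}}

```text
time: 41.18
ee_pos: [0.4363, -0.3398, 0.1491]
orientation: [-0.0, 0.987, 0.162, 0.0]
force: [0.5, -0.7, -1.4]
finger_gap: 0.705
```

```bash
python3 go.py .4363,-.3403,.027,.323; python3 - <<'E'
from rig import r
import cv2
im=r.get_image("scene")[:,:,::-1]
cv2.imwrite("pics/s12.png",cv2.resize(im[100:350,20:400],None,fx=2,fy=2))
E
```

```text
t 41.175 [ 0.4363 -0.3398  0.1491] yaw 0.324 F [ 0.5 -0.7 -1.4] gap 0.705
.4363,-.3403,.027,.323 [-0.019, 0.052, 12.209, 0.001]
```

View pics/s12.png

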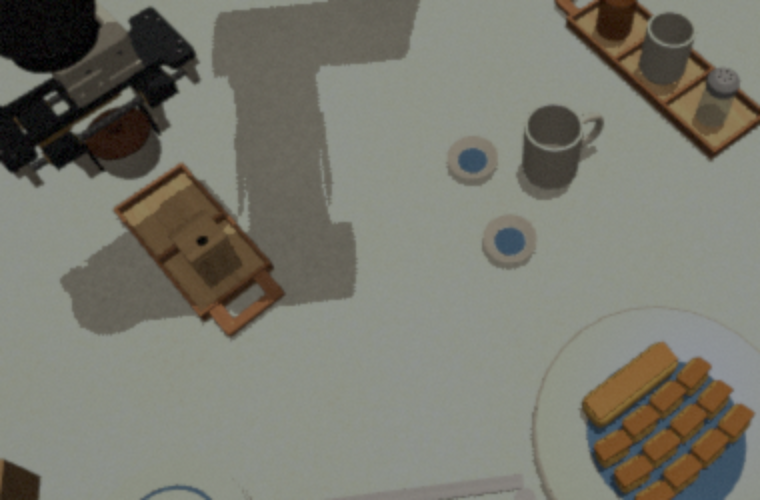

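Call:
{"method": "play_rows", "body": {"rows": [0,0.05,2.5,0,0,0,0.05,6,0,0,0,0.05,9,0,0,0,0.05,11,0,0,0,0.05,11.7,0,0,0,0.05,12.1,0,0,0,0.05,12.2,0,0,0,0.05,12.2,0,0,0,0.05,12.2,0,0]}}

```text
time: 42.35
ee_pos: [0.4362, -0.3412, 0.0276]
orientation: [0.0, 0.987, 0.161, 0.0]
force: [0.5, 0.8, -2.1]
finger_gap: 0.71
```

```bash
python3 go.py
```

```text
t 42.35 [ 0.4362 -0.3412  0.0276] yaw 0.323 F [ 0.5  0.8 -2.1] gap 0.71
```

Call:
{"method": "play_rows", "body": {"rows": [0,0,0.1,0,0,0,0,0.2,0,0,0,0,0.2,0,0,0,0,0.2,0,0.77,0,0,0.2,0,0.85,0,0,0.2,0,0.95,0,0,0.2,0,0.95,0,0,0.2,0,0.95,0,0,-1.5,0,0.95,0,0,-5,0,0.95,0,0,-10,0,1,0,0,-15,0,1,0,0,-18,0,1,0,0,-18,0,1]}}

```text
time: 44.1
ee_pos: [0.4372, -0.3416, 0.21]
orientation: [0.001, 0.987, 0.161, 0.002]
force: [0.2, 0.1, -1.5]
finger_gap: 1.004
```

```bash
python3 go.py .5,-.1,.21,.323; python3 - <<'E'
from rig import r
import cv2
im=r.get_image("scene")[:,:,::-1]
cv2.imwrite("pics/s13.png",cv2.resize(im[50:300,60:440],None,fx=2,fy=2))
im=r.get_image("top")[:,:,::-1]
cv2.imwrite("pics/t13.png",cv2.resize(im[120:310,100:430],None,fx=2.4,fy=2.4))
for cam in ["scene","top"]:
  for n in ["bottle_mid","cup_mid","shaker_mid","pickbox_mid","pot_mid","mug_mid","dish_near_mid","dish_far_mid"]:
    print(cam,n,[(d["at"].round(3) if hasattr(d["at"],"round") else d["at"],d["conf"]) for d in r.pinpoint(cam,n)[:1]])
E
```

```text
t 44.1 [ 0.4372 -0.3416  0.21  ] yaw 0.323 F [ 0.2  0.1 -1.5] gap 1.004
.5,-.1,.21,.323 [13.632, -20.916, -0.018, 0.0]
scene bottle_mid [([0.4053, 0.2682, 0.0587], 0.59)]
scene cup_mid [([0.493, 0.287, 0.0491], 0.72)]
scene shaker_mid [([0.5825, 0.3059, 0.0446], 0.64)]
scene pickbox_mid [([0.5197, -0.3096, 0.0404], 0.84)]
scene pot_mid [([0.4356, -0.3399, 0.0395], 0.71)]
scene mug_mid [([0.5587, 0.0937, 0.0434], 0.92)]
scene dish_near_mid [([0.5177, 0.0141, 0.0098], 0.71)]
scene dish_far_mid [([0.6356, 0.0064, 0.0087], 0.57)]
top bottle_mid [([0.4058, 0.2675, 0.0562], 0.68)]
top cup_mid [([0.4943, 0.2889, 0.0475], 0.63)]
top shaker_mid [([0.5808, 0.3052, 0.0449], 0.71)]
top pickbox_mid []
top pot_mid []
top mug_mid [([0.5668, 0.0941, 0.0442], 0.68)]
top dish_near_mid [([0.5134, 0.0088, 0.0078], 0.9)]
top dish_far_mid [([0.6388, 0.001, 0.0079], 0.89)]
```

View pics/s13.png

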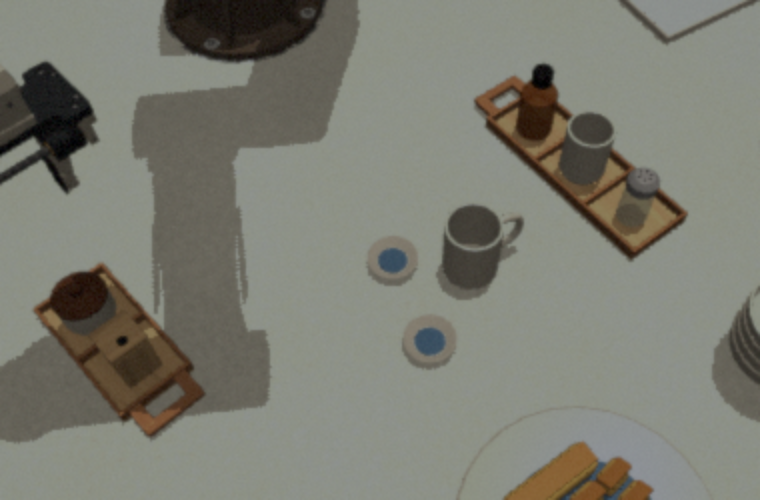

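View pics/t13.png

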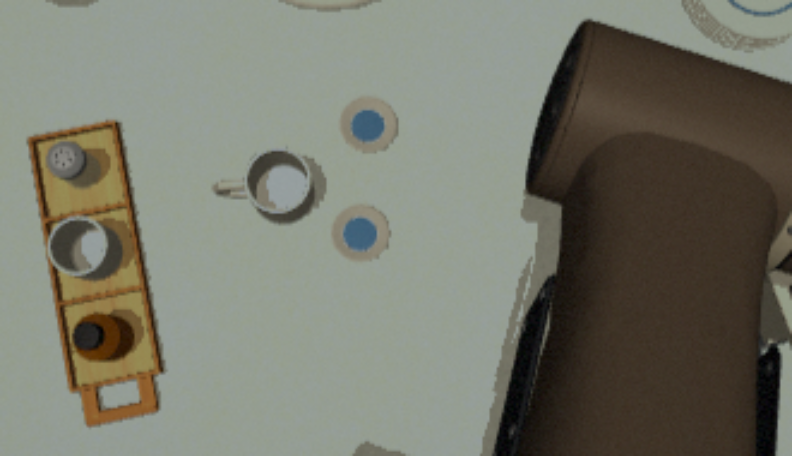

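All five stand upright in the compartments asked for. The mug and dishes are where they were, and the gripper is clear.

```bash
python3 -c "
from rig import r
print(r.job_done())"
```

```text
the job is handed in; nothing more can be done
None
```

Both table sets are made up and the job is handed in, at about 44 s of the 128 s allowed. I placed the bottle, cup, shaker, toothpick box and pot in that order.

- **Three-compartment tray:** the bottle is next to the ear, the cup in the middle and the shaker at the far end. In the last pictures the scene and top views both show all three upright, within about 3 mm of their compartment centres. Their heights fit standing on the 5 mm floor.
- **Two-compartment tray:** the box is next to the ear and the pot in the other compartment. The scene view shows both upright and within about 3 mm of centre. The arm blocked the top camera's view of this tray at the end, so only the scene view confirms these two.
- **Left alone:** the mug and both dishes read within about 6 mm of where they started. That is about the networks' scatter, and the pictures show no shift.
- **Forces:** wrist force readings at the end of each move stayed within about 6 N. The gripper was open and about 0.2 m above the table when I handed in.

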